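# Find the stamped crate of cage fittings and send it to the dispatch line

### The job

One of the two white crates of cage fittings has a green stamp underneath. With the fingertips press the blue ledge of the crate on the robot's left down almost to the bench, so that the crate tips up and shows its underside to the camera in front, let it back down flat, then do the same with the crate on the robot's right. Then push the stamped crate along the bench away from the robot until its front edge lies on the yellow dispatch line, square to it; lift nothing, leave the other crate where it stands, and do not disturb the bottle, cup and feeder.

Things in the scene. Friction and masses are not known exactly. Their poses are not given: they have to be found in the camera images.
- crate_a: One of two like loose open crates, white, 0.17 to 0.29 kg, 130 mm long (own x), 120 wide (own y), 56 high; the fittings inside are fast and below the rim. Origin: centre of its footprint, at bench level; own x points away from the robot, z up. Released after tipping, it falls back flat. Just one of the two has the stamp underneath.
- crate_b: The other crate: same shape, size and frame as crate_a.
- crate_a_ledge (a point): Middle of the top of crate_a's blue finger ledge: 44 mm deep, 120 wide, 4 thick, 56 mm above the bench, out of the rear wall from own x -65 to -109 mm, then a lip 4 mm thick, top at 66 mm (rearmost x -113). Pressed down (2 to 18 N) near the lip it tips the crate towards the robot about its lower rear edge; it meets the bench at about 47 degrees.
- crate_b_ledge (a point): The same point of crate_b.
- crate_a_front (a point): Middle of the front edge of crate_a at bench level, 65 mm ahead of its origin along own x.
- crate_b_front (a point): The same point of crate_b.
- crate_a_heel (a point): Middle of the lower rear edge of crate_a, 65 mm behind its origin: the edge it tips about.
- crate_b_heel (a point): The same point of crate_b.
- stamp (a point): Centre of the green stamp (bright green disc 88 mm across with a small white middle) under the floor of one of the crates, 19 mm straight above that crate's origin; the floor rises 14 degrees to the front. From the front camera it shows once the crate is tipped some 30 degrees or more.
- line: Dispatch line: flat yellow tape on the bench beyond the crates, flush, 44 mm wide (own x) and 620 mm long (own y). Origin at its middle; own x points away from the robot.
- bottle: Bystander: amber bottle with black cap, 56 mm across, 130 mm high, origin under its centre.
- cup: Bystander: steel cup, 64 mm across, 55 mm high, origin under its centre.
- feeder: Bystander: steel feeder box about 65 x 75 mm, 75 mm high, origin under its centre.
Things that resemble listed ones, but are neither listed nor needed, are in the scene too. What is shaped like the crate_b but purple is not meant. Leave any purple look-alike of the crate_a alone.

How it is judged (in metres and radians):
On the way, in this order (a step that is already met when the one before it is completed fails the run):
1. the crate on the robot's left is tipped up (about 35 degrees or more) on its rear edge, its front raised (((world y of crate_a above 0 m and height (world z) of crate_a_front above 0.075 m) or (world y of crate_b above 0 m and height (world z) of crate_b_front above 0.075 m))), for 0.1 s.
2. the left crate is flat on the bench again (((world y of crate_a above 0 m and angle between crate_a's own z axis and vertical below 0.06 rad) or (world y of crate_b above 0 m and angle between crate_b's own z axis and vertical below 0.06 rad))), for 0.1 s.
3. the crate on the robot's right is tipped up (about 35 degrees or more) on its rear edge, its front raised (((world y of crate_a below 0 m and height (world z) of crate_a_front above 0.075 m) or (world y of crate_b below 0 m and height (world z) of crate_b_front above 0.075 m))), for 0.1 s.
4. the right crate is flat on the bench again (((world y of crate_a below 0 m and angle between crate_a's own z axis and vertical below 0.06 rad) or (world y of crate_b below 0 m and angle between crate_b's own z axis and vertical below 0.06 rad))), for 0.1 s.
5. the stamped crate's front edge is on the dispatch line (x of crate_a_front in the frame of line between -0.026 and 0.026 m and y of crate_a_front in the frame of line between -0.31 and 0.31 m and angle between the x axis of crate_a and the x axis of line, either way round below 0.2 rad and angle between crate_a's own z axis and vertical below 0.06 rad), for 0.1 s.
At the end, for the whole second after the job is handed in: The stamped crate stands flat with its front edge on the yellow tape (within 26 mm of its middle line), square to it within 0.2 rad, at rest; the other crate is flat within 50 mm of where it started; bottle, cup and feeder stand upright in their places (all of step 5 and linear speed of each of crate_a, crate_b below 0.02 m/s and angular speed of each of crate_a, crate_b below 0.1 rad/s and angle between crate_b's own z axis and vertical below 0.06 rad and distance of crate_b from where it was at the start of the episode below 0.05 m and angle between each of bottle, cup, feeder's own z axis and vertical below 0.1 rad); the robot touches nothing.
It fails at once if a crate is lifted: its rear lower edge is more than 25 mm above the bench (height (world z) of any of crate_a_heel, crate_b_heel above 0.025 m).
It fails at once if a crate is overturned (tilted more than 1.2 rad) (angle between any of crate_a, crate_b's own z axis and vertical above 1.2 rad).
It fails at once if the unstamped crate is pushed away (its rear lower edge over 60 mm from its start) (distance of crate_b_heel from where it was at the start of the episode above 0.06 m).
It fails at once if the bottle, cup or feeder is moved by more than 15 mm (distance of any of bottle, cup, feeder from where it was at the start of the episode above 0.015 m).
It also fails if it takes over 66 s, if anything falls off the work surface, if the arm or the gripper's body presses on something with over 40 N, if the wrist force passes 120 N, or if a joint passes its speed limit or range.

### The arm

A 6-joint arm with a two-finger parallel gripper is mounted at the origin on the work surface. World frame = base frame: x ahead of the robot, y to its left, z up, the work surface at z = 0. Lengths are in m, angles in degrees, forces in N, time in s.
With the tool pointing down it reaches from about 0.35 to 0.875 m from the base axis. Payload 4.2 kg.
Tool frame: the origin (TCP) lies midway between the tips of the shut fingers; the grasp point (between the pads) lies 19 mm behind it (hold_point_z is the z of the grasp point in the tool frame, in m); z points along the fingers, y is the direction in which the jaws open and shut (so a half turn about z gives the same grasp; the last joint's range is limited). The gripper opens to 87 mm and grips with 3 to 60 N. Pads are 19 mm wide; open, the fingers measure 117 mm over their backs; the gripper's body (75 mm by 190 mm) begins 51 mm behind the grasp point.
Start: joints at [79.962, 22.042, 0.453, 0, -68.411, -14.817], TCP at [0.263, 0.567, 0.223] pointing down, gripper open.
Joint ranges: [-179.83, 179.83], [-69.29, 118.12], [-61.27, 80.66], [-181.25, 117.63], [-171.15, -9.14], [-177.46, 177.46]. Speed limits (degrees/s): [159.86, 159.86, 180, 180, 180, 180].

### API

Orientations are given as a 3x3 rotation matrix whose columns are the frame's x, y, z axes.
In Python, from station import * gives the robot as it stands. The module is installed in compiled form; this text tells all that it offers.
- The arm moves only by the tool jog_arm, never from a script. Its argument "moves" is a list of rows, each a list of 7 numbers: the closure, from -1 (fully open) to 1 (shut), then the shift along the tool's x, y, z in m, then the turn, a rotation vector about the tool's x, y, z in rad. In form: [[gripper, x, y, z, wx, wy, wz], ...]. A call has exactly 10 rows; each row is the pose to reach, as a shift and turn from the pose commanded when the call began, along the tool's axes at that moment; what a row does not reach only later rows make up. A row lasts 1/12 s, in which the tool goes at most 41.7 mm and 7.16 degrees, less where a joint would pass 70% of its speed; a pose out of reach is approached as far as the arm can. A call with a gripper value outside its range is refused whole. The fingers move at their own pace and stop on an object; the grip force is fixed at half the most. Time passes only in rows, so rows that repeat a pose let the fingers close, or fill a call up. It gives the time, the measured TCP pose, the force and the opening at its end, in the units of the state.
- sense(): the state, without advancing time (a new reading comes with each control period).
- capture(name): name is "scene" or "top" or "wrist"; returns a dict with "frame" (400x640x3 uint8, red, green, blue), "fov_y" (degrees; the focal length in pixels is half the picture's height over the tangent of half this angle, whatever the lens; pixels are square), "cx", "cy" (the principal point, pixels), "k1" (the pictures are not rectified: a ray, as slopes to the right and down, at radius r is drawn at 1 + k1 r^2 times it, then the intrinsics apply), "world_from_camera" (4x4, takes a point from camera to world coordinates). Camera axes: x right, y down, z forward; pixel columns grow to the right and rows downward; lengths in m; the calibration is good to about 2 mm. A picture is of the moment at which its call begins. There is no depth.
- finish_job(): hands the job in, once; it reports no verdict.
The state is a dict: "time_s": time; "joints": joint angles; "joint_velocities": joint speeds; "effort": joint torques, N m; "tcp_pos": TCP position; "ee_rot": TCP orientation; "wrist_force": force on the tool from outside, world axes, zero at the start; "moment": the same for the moment, N m; "gripper_width": opening from 0.0 (shut) to 1.0 (fully open).
Only numpy, scipy, OpenCV 4.12 (cv2) and the standard library are available. Lean on these libraries where they do the work, as an engineer would, in place of code of your own. Each camera call takes 0.05 s, during which the arm holds its last target.

## Working session

There is one attempt and no reset: what is moved stays moved. The work goes in short steps, Python scripts to look and compute and a tool call to move; the robot and the scene stay as the last step left them, time stands still between calls to the robot, and variables do not carry over. Pictures are saved under pics/ and viewed, and the job is handed in when it is done.

Besides the shell and the picture viewer there is one more tool, called after ">>>" in YAML: its name, and indented under it one key for each argument. jog_arm: Moves the arm, as the interface text tells. Its arguments: {"type":"object","properties":{"moves":{"type":"array"}},"required":["moves"]}

```bash
mkdir -p pics
cat > h.py <<'E'
from station import *
import numpy as np, cv2
def cam(n):
    c=capture(n); return c
def px2ray(c,u,v):
    f=200/np.tan(np.radians(c["fov_y"])/2)
    d=np.array([(u-c["cx"])/f,(v-c["cy"])/f]); s=d.copy()
    for _ in range(30): s=d/(1+c["k1"]*(s@s))
    T=np.array(c["world_from_camera"]); r=T[:3,:3]@np.array([s[0],s[1],1]); return T[:3,3],r/np.linalg.norm(r)
def onz(c,u,v,z):
    o,r=px2ray(c,u,v); return o+r*(z-o[2])/r[2]
def proj(c,p):
    f=200/np.tan(np.radians(c["fov_y"])/2);T=np.array(c["world_from_camera"])
    q=T[:3,:3].T@(np.array(p)-T[:3,3]); s=q[:2]/q[2]; s=s*(1+c["k1"]*(s@s)); return s*f+[c["cx"],c["cy"]]
def tri(c1,p1,c2,p2):
    o1,r1=px2ray(c1,*p1);o2,r2=px2ray(c2,*p2)
    A=np.stack([r1,-r2],1);t=np.linalg.lstsq(A,o2-o1,rcond=None)[0]
    a=o1+r1*t[0];b=o2+r2*t[1]; return (a+b)/2,np.linalg.norm(a-b)
def save(c,n,crop=None,s=1):
    im=c["frame"][:,:,::-1]
    if crop: x0,y0,x1,y1=crop; im=im[y0:y1,x0:x1]
    im=cv2.resize(np.ascontiguousarray(im),None,fx=s,fy=s,interpolation=cv2.INTER_CUBIC); cv2.imwrite("pics/"+n+".png",im)
E
python3 - <<'E'
from h import *
import pickle
d={}
for n in("scene","top"):
    c=cam(n);d[n]=c;save(c,n+"0",s=1.25);print(n,np.round(c["world_from_camera"],3),c["fov_y"],c["k1"])
pickle.dump(d,open("d0.pkl","wb"))
print(sense())
E
```

```text
scene [[ 0.428  0.644 -0.635  1.372]
 [ 0.904 -0.293  0.312 -0.441]
 [ 0.015 -0.707 -0.707  0.967]
 [ 0.     0.     0.     1.   ]] 52.98545233835318 0.0065957174387631795
top [[-0.026 -0.997  0.073  0.457]
 [-1.     0.026  0.004 -0.047]
 [-0.006 -0.073 -0.997  1.356]
 [ 0.     0.     0.     1.   ]] 49.72249451617665 -0.1132109094193924
{'time_s': 0.1, 'joints': array([ 7.99609954e+01,  2.20844439e+01,  3.88793588e-01, -2.61685184e-02,
       -6.84108677e+01, -1.48147990e+01]), 'joint_velocities': array([-0.0128464 , -0.12994683,  0.16949369,  0.13029206, -0.01841702,
       -0.07802246]), 'effort': array([-2.91588703e-04, -3.91688991e+01,  1.87934697e+01,  4.23198760e+00,
        1.34534060e-02, -7.03266232e-05]), 'tcp_pos': array([0.26246307, 0.56663359, 0.22159502]), 'ee_rot': array([[ 9.07312404e-01, -4.20456479e-01, -7.42251164e-04],
       [-4.20457129e-01, -9.07310706e-01, -1.75656043e-03],
       [ 6.51047866e-05,  1.90583386e-03, -9.99998182e-01]]), 'wrist_force': array([ 0.00273557, -1.00397072,  0.18596961]), 'moment': array([ 0.01445806,  0.03364712, -0.04021778]), 'gripper_width': 0.9957298131558343}
```

View pics/scene0.png

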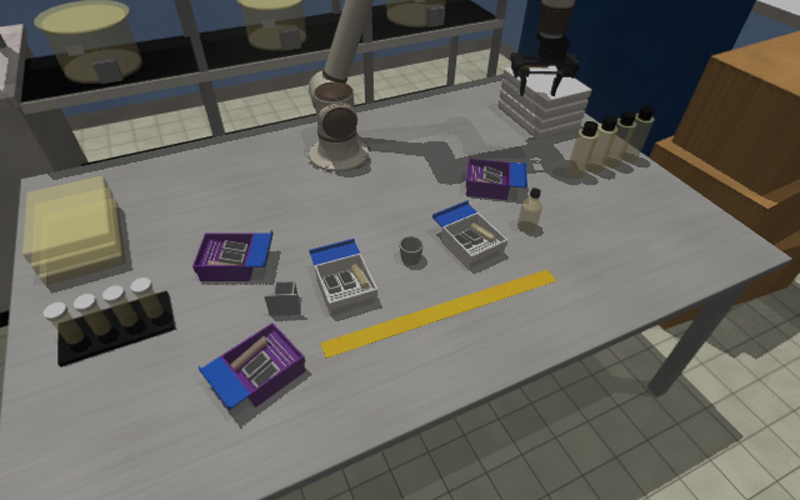

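View pics/top0.png

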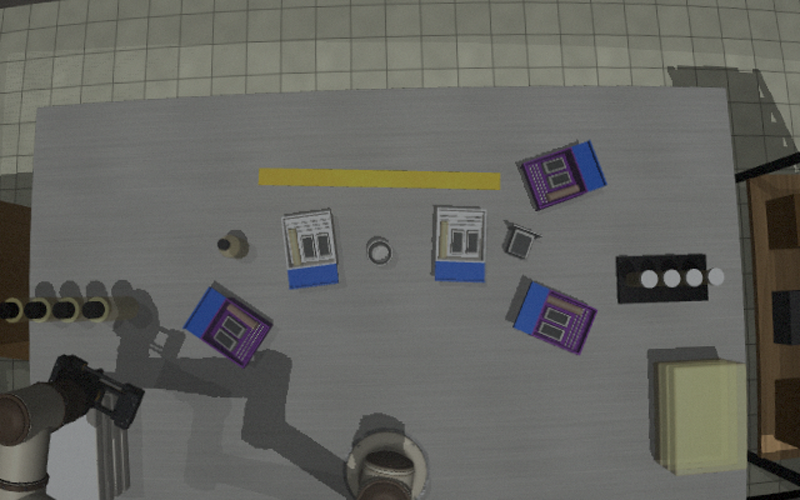

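The two white crates are at top-view picture px (311,248), on the robot's left, and (460,243), on the right. In the scene view they are at (470,235) and (342,277). The purple ones at (228,325), (560,175) and (553,315) are look-alikes. The tape, cup (378,252), bottle (232,244) and feeder (520,242) are all visible. I'll enlarge the crates to confirm.

Run:
```python
from h import *
import pickle
d=pickle.load(open("d0.pkl","rb"))
save(d["top"],"topc",(170,120,430,240),3)
save(d["scene"],"scc",(230,140,450,290),3.5)
```

```text
(no output)
```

View pics/topc.png

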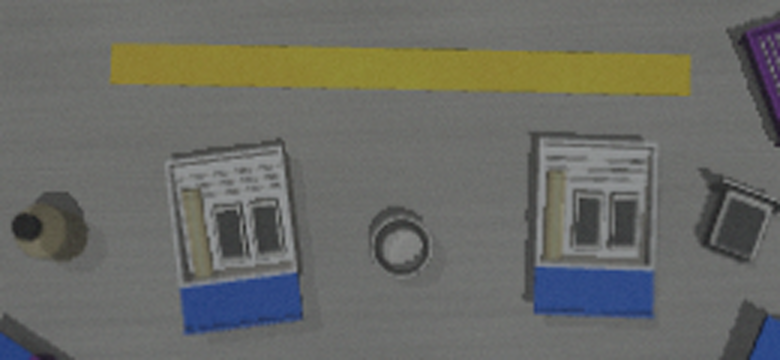

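View pics/scc.png

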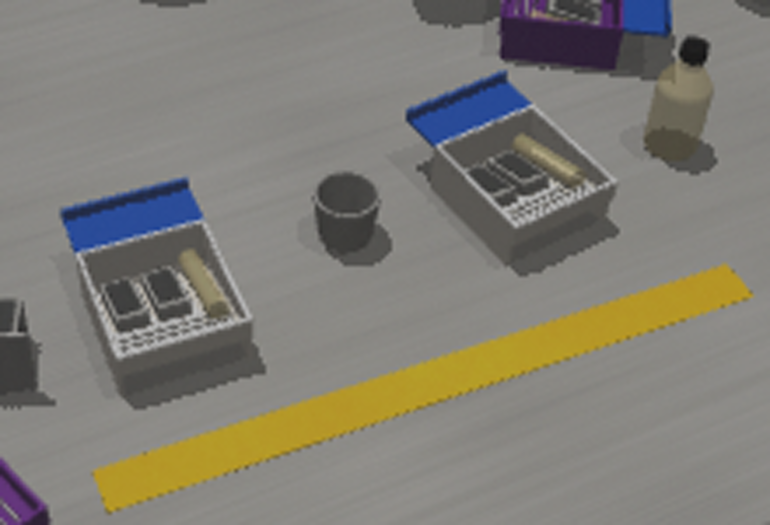

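```bash
cat > m.py <<'E'
from h import *
import pickle
d=pickle.load(open("d0.pkl","rb"));t,s=d["top"],d["scene"]
T=lambda u,v:(u/3+170,v/3+120)
S=lambda u,v:(u/3.5+230,v/3.5+140)
pts={"L lip left":(T(186,332),S(505,74)),"L lip right":(T(301,318),S(407,115)),"L front left":(T(168,160),S(616,182)),"L fr right":(T(284,142),S(513,228)),
"R lip left":(T(534,315),S(187,180)),"R lip right":(T(653,318),S(62,210)),"R fr left":(T(538,138),S(252,322)),"R fr right":(T(657,145),S(119,355)),
"line nl":(T(110,84),S(725,264)),"line fl":(T(112,44),S(751,296)),"line fr":(T(691,57),S(110,512)),"line nr":(T(690,94),S(93,470))}
P={}
for k,(a,b) in pts.items():
    p,e=tri(t,a,s,b);P[k]=p;z=0 if "line" in k else (.066 if "lip" in k else .056)
    print(k,np.round(p,4),round(e,4),"top@z",np.round(onz(t,*a,z)[:2],4),"scene@z",np.round(onz(s,*b,z)[:2],4))
for n,uv in {"bottle":(45,235),"cup":(402,248),"feeder":(740,225)}.items(): print(n,np.round(onz(t,*T(*uv),.04),3))
E
python3 m.py
```

```text
L lip left [0.4615 0.2189 0.0624] 0.0022 top@z [0.461  0.2171] scene@z [0.4655 0.2173]
L lip right [0.4724 0.1023 0.058 ] 0.0001 top@z [0.4723 0.1014] scene@z [0.4802 0.0975]
L front left [0.6365 0.2364 0.0565] 0.0019 top@z [0.636  0.2357] scene@z [0.6363 0.2378]
L fr right [0.6506 0.1162 0.0589] 0.0003 top@z [0.6511 0.1168] scene@z [0.6482 0.1179]
R lip left [ 0.4698 -0.1302  0.0592] 0.0019 top@z [ 0.4694 -0.1306] scene@z [ 0.477  -0.1316]
R lip right [ 0.4634 -0.249   0.063 ] 0.0016 top@z [ 0.4632 -0.2493] scene@z [ 0.4669 -0.249 ]
R fr left [ 0.6489 -0.1412  0.0517] 0.0001 top@z [ 0.6482 -0.1409] scene@z [ 0.6523 -0.1426]
R fr right [ 0.6388 -0.2594  0.0566] 0.0043 top@z [ 0.6381 -0.2615] scene@z [ 0.6393 -0.2573]
line nl [ 7.277e-01  3.103e-01 -2.000e-04] 0.0 top@z [0.7277 0.3103] scene@z [0.7278 0.3102]
line fl [0.7709 0.3077 0.    ] 0.001 top@z [0.7712 0.3082] scene@z [0.7708 0.3072]
line fr [ 0.741  -0.3092 -0.0021] 0.0051 top@z [ 0.7397 -0.3112] scene@z [ 0.7435 -0.3072]
line nr [ 0.6999 -0.3073  0.0009] 0.0018 top@z [ 0.6998 -0.3083] scene@z [ 0.6997 -0.3064]
bottle [0.564 0.369 0.04 ]
cup [ 0.541 -0.     0.04 ]
feeder [ 0.556 -0.346  0.04 ]
```

L lip corners come out at ~(0.467, 0.160), with yaw +5.3°. R is at (0.467, -0.190), yaw -3.5°. The line runs through (0.735, 0), yaw -2.7°. Triangulated heights match the text to within about 5 mm (8 mm at one corner). Next is the approach to the left ledge.

```bash
cat >> h.py <<'E'
from scipy.spatial.transform import Rotation as Ro
def Rt(yaw,tilt=0):
    c,s=np.cos(np.radians(yaw)),np.sin(np.radians(yaw))
    R=np.array([[c,s,0],[s,-c,0],[0,0,-1.]])
    return R@Ro.from_euler('y',tilt,degrees=True).as_matrix()
def delta(p0,R0,p,yaw,tilt=0):
    return np.round(np.r_[R0.T@(np.array(p)-p0),Ro.from_matrix(R0.T@Rt(yaw,tilt)).as_rotvec()],4)
E
python3 - <<'E'
from h import *
s=sense();R=Ro.from_matrix(s["ee_rot"])
p0=np.array([.263,.567,.223])
print(delta(p0,s["ee_rot"],[.4842,.1615,.15],5.3))
E
```

```text
[ 3.712e-01  2.748e-01  7.350e-02  1.900e-03  4.000e-04 -5.265e-01]
```

>>> jog_arm:
  moves:
    - [1,0.035,0.026,0.0,0,0,-0.05]
    - [1,0.07,0.052,0.0,0,0,-0.1]
    - [1,0.105,0.078,0.01,0,0,-0.15]
    - [1,0.14,0.104,0.01,0,0,-0.2]
    - [1,0.175,0.13,0.02,0,0,-0.25]
    - [1,0.21,0.155,0.02,0,0,-0.3]
    - [1,0.245,0.181,0.03,0,0,-0.35]
    - [1,0.28,0.207,0.03,0,0,-0.4]
    - [1,0.31,0.23,0.04,0,0,-0.45]
    - [1,0.33,0.245,0.04,0,0,-0.526]

```text
time_s: 0.93
tcp_pos: [0.4589, 0.2037, 0.1815]
ee_rot: [[0.996, 0.095, -0.002], [0.095, -0.996, -0.001], [-0.002, 0.001, -1.0]]
wrist_force: [1.0, 0.4, 0.5]
gripper_width: 0.322
```

Run:
```python
from h import *
s=sense();print(s["tcp_pos"],s["gripper_width"],s["joints"],s["wrist_force"])
for z in(.1,.065): print(delta(s["tcp_pos"],s["ee_rot"],[.4842,.1615,z],5.3))
```

```text
[0.45894274 0.20367997 0.18154159] 0.3219393261546382 [ 4.24700584e+01  1.22261966e+01 -1.99471489e+01 -3.53295741e-02
 -5.79295590e+01  5.29822776e+01] [0.97999448 0.44629696 0.49992859]
[0.0213 0.0443 0.0815 0.0007 0.0017 0.0023]
[0.0214 0.0443 0.1165 0.0007 0.0017 0.0023]
```

>>> jog_arm:
  moves:
    - [1,0.01,0.022,0.02,0,0,0]
    - [1,0.021,0.044,0.04,0,0,0]
    - [1,0.021,0.044,0.06,0,0,0]
    - [1,0.021,0.044,0.08,0,0,0]
    - [1,0.021,0.044,0.09,0,0,0]
    - [1,0.021,0.044,0.095,0,0,0]
    - [1,0.021,0.044,0.095,0,0,0]
    - [1,0.021,0.044,0.095,0,0,0]
    - [1,0.021,0.044,0.095,0,0,0]
    - [1,0.021,0.044,0.095,0,0,0]

```text
time_s: 1.77
tcp_pos: [0.4847, 0.1649, 0.0887]
ee_rot: [[0.996, 0.093, 0.002], [0.093, -0.996, 0.001], [0.002, -0.001, -1.0]]
wrist_force: [0.3, -0.4, -0.2]
gripper_width: 0.004
```

Run:
```python
from h import *
s=sense();print(s["tcp_pos"],s["gripper_width"],s["wrist_force"])
for n in("top","scene"):
  c=cam(n);p=proj(c,s["tcp_pos"]);print(n,p);x,y=p.astype(int);save(c,n+"1",(x-70,y-70,x+90,y+60),4)
```

```text
[0.48465925 0.16489749 0.08867887] 0.0036153911036461354 [ 0.34521405 -0.35804996 -0.17720194]
top [247.8997805  222.23272267]
scene [364.71900573 163.27105372]
```

View pics/scene1.png

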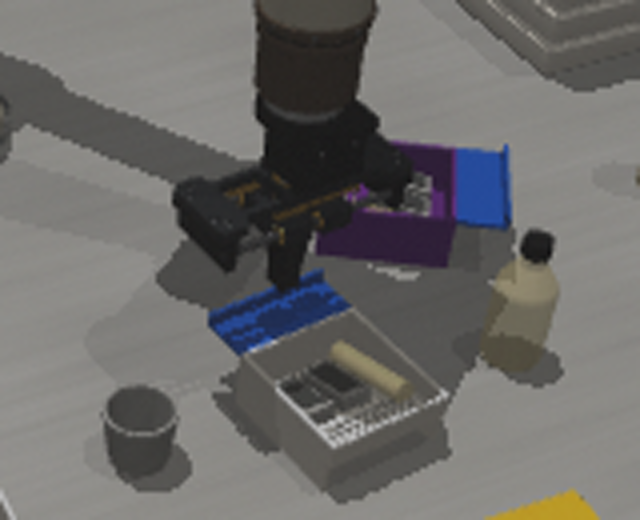

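View pics/top1.png

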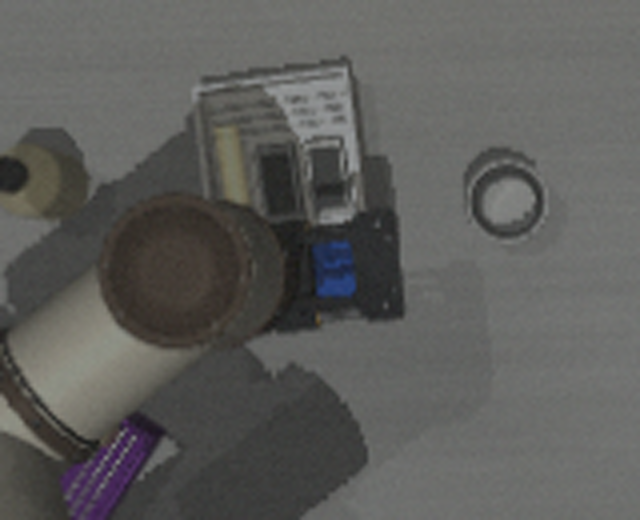

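The gripper is shut and the tip is over the left ledge at crop px (290,285). Now press along the tipping arc.

>>> jog_arm:
  moves:
    - [1,0.0,0.003,0.015,0,0,0]
    - [1,0.0,0.003,0.028,0,0,0]
    - [1,0.0,0.003,0.033,0,0,0]
    - [1,-0.003,0.003,0.0345,0,0.025,0]
    - [1,-0.005,0.003,0.036,0,0.045,0]
    - [1,-0.0075,0.003,0.0375,0,0.07,0]
    - [1,-0.0095,0.003,0.039,0,0.09,0]
    - [1,-0.0115,0.003,0.041,0,0.11,0]
    - [1,-0.0135,0.003,0.043,0,0.13,0]
    - [1,-0.0155,0.003,0.045,0,0.15,0]

```text
time_s: 2.7
tcp_pos: [0.4684, 0.1596, 0.0441]
ee_rot: [[0.984, 0.092, 0.15], [0.091, -0.996, 0.014], [0.151, 0.0, -0.989]]
wrist_force: [-4.1, -1.4, 8.2]
gripper_width: 0.005
```

Run:
```python
from h import *
s=sense();print(s["tcp_pos"],s["wrist_force"])
c=cam("scene");save(c,"scene2",(290,90,460,220),4)
```

```text
[0.46843089 0.1595892  0.04407693] [-4.10197648 -1.4019224   8.19464477]
```

View pics/scene2.png

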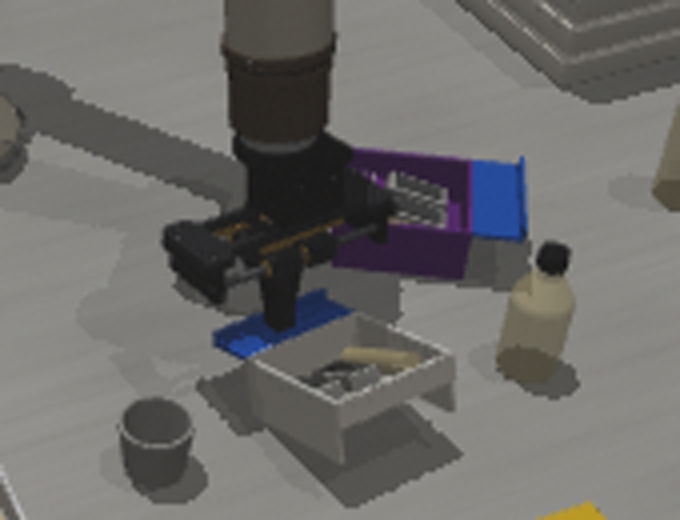

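The crate tips about its rear edge, roughly 20° so far. I'll carry on to ~42°.

>>> jog_arm:
  moves:
    - [1,-0.003,0,0.003,0,0.03,0]
    - [1,-0.0055,0,0.0055,0,0.06,0]
    - [1,-0.008,0,0.0085,0,0.085,0]
    - [1,-0.0095,0,0.0105,0,0.11,0]
    - [1,-0.0115,0,0.0125,0,0.13,0]
    - [1,-0.013,0,0.015,0,0.15,0]
    - [1,-0.0145,0,0.017,0,0.17,0]
    - [1,-0.0155,0,0.019,0,0.19,0]
    - [1,-0.016,0,0.0205,0,0.2,0]
    - [1,-0.016,0,0.0205,0,0.2,0]

```text
time_s: 3.58
tcp_pos: [0.4608, 0.1749, 0.0533]
ee_rot: [[0.943, 0.072, 0.325], [0.087, -0.996, -0.031], [0.322, 0.058, -0.945]]
wrist_force: [2.1, 0.6, 1.3]
gripper_width: 0.004
```

Run:
```python
from h import *
s=sense();print(s["tcp_pos"],s["wrist_force"])
c=cam("scene");save(c,"scene3",(290,90,460,220),4)
o=np.array([.5788,.1703,0]);a=np.array([.9957,.0924,0]);h=o-.065*a
l=np.array([-.0924,.9957,0])
for th in(30,35,40,45):
  f=h+.13*(a*np.cos(np.radians(th))+np.array([0,0,1])*np.sin(np.radians(th)))
  print(th,[np.round((proj(c,f+l*k)-[290,90])*4) for k in(-.06,.06)])
print([np.round((proj(c,h+l*k)-[290,90])*4) for k in(-.06,.06)])
```

```text
[0.46082252 0.17490296 0.05331078] [2.10780507 0.64666394 1.32010093]
30 [array([334., 440.]), array([452., 389.])]
35 [array([331., 427.]), array([449., 376.])]
40 [array([327., 414.]), array([445., 363.])]
45 [array([322., 400.]), array([441., 350.])]
[array([249., 414.]), array([360., 368.])]
```

View pics/scene3.png

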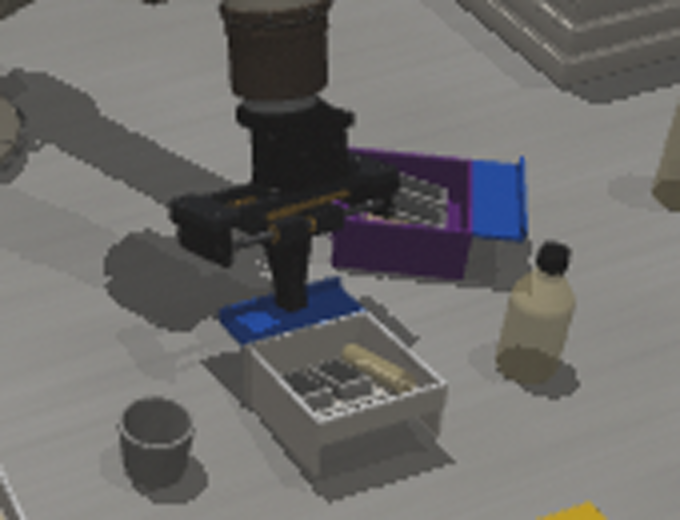

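The crate is still slightly tipped, but the TCP was not where I commanded: it came out higher and further left. I'll check the joints.

Run:
```python
from h import *
s=sense();print(s["time_s"],s["joints"],s["joint_velocities"],s["tcp_pos"])
```

```text
3.6333 [ 23.47417744  14.53083263 -60.26176119  99.43635123  -9.20458468
 -26.61147171] [  3.12428454   0.08783544  -0.15597173 -25.62011778   1.62533048
  18.16017152] [0.45974667 0.17549901 0.05193705]
```

Tilting the tool back runs joints 3 and 5 into their limits (j5 = -9.2°). I'll go back to vertical above the ledge and press without tilt.

>>> jog_arm:
  moves:
    - [1,0.003,0,-0.008,0,-0.02,0]
    - [1,0.006,0,-0.018,0,-0.06,0]
    - [1,0.01,0,-0.03,0,-0.1,0]
    - [1,0.014,0,-0.042,0,-0.15,0]
    - [1,0.018,0,-0.054,0,-0.2,0]
    - [1,0.0225,0,-0.066,0,-0.25,0]
    - [1,0.0225,0,-0.066,0,-0.3,0]
    - [1,0.0225,0,-0.066,0,-0.34,0]
    - [1,0.0225,0,-0.066,0,-0.34,0]
    - [1,0.0225,0,-0.066,0,-0.34,0]

```text
time_s: 4.47
tcp_pos: [0.4606, 0.1834, 0.1227]
ee_rot: [[0.997, 0.075, -0.015], [0.074, -0.996, -0.048], [-0.019, 0.047, -0.999]]
wrist_force: [2.6, -0.2, -0.1]
gripper_width: 0.006
```

Run:
```python
from h import *
s=sense();print(s["joints"],s["tcp_pos"],s["wrist_force"])
c=cam("scene");save(c,"scene4",(290,90,460,220),4)
c=cam("top");save(c,"top4",(170,120,430,240),3)
```

```text
[ 41.48307317  16.34928916 -24.85925476   1.91376665 -51.30821462
  51.56733966] [0.46055421 0.18336949 0.12272365] [ 2.57793423 -0.16873367 -0.07423079]
```

View pics/scene4.png

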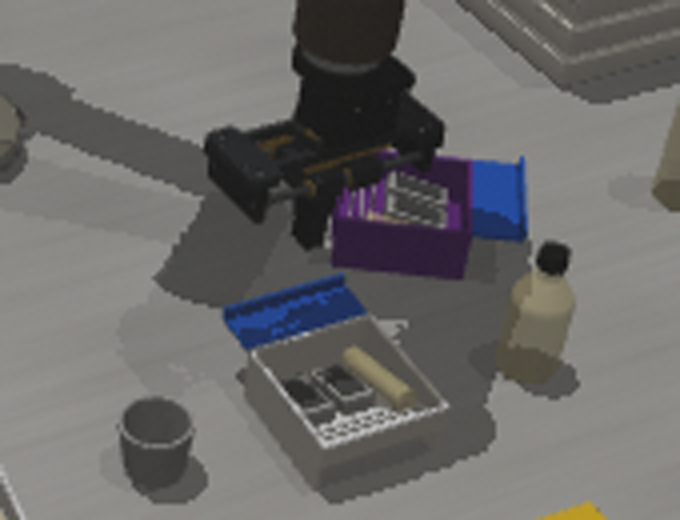

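View pics/top4.png

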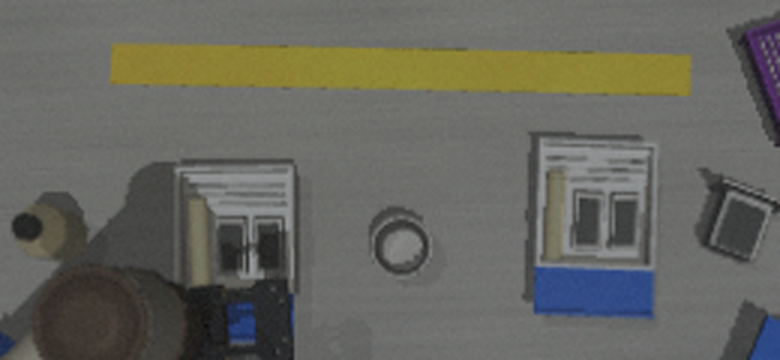

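```bash
cat > ik.py <<'E'
import numpy as np
from scipy.optimize import least_squares
# j2,j3,tcp,zaxis
D=[(22.042,.453,(.263,.567,.223),(0,0,-1)),(12.226,-19.947,(.45894,.20368,.18154),(-.002,-.001,-1)),(16.349,-24.859,(.46055,.18337,.12272),(-.015,-.048,-.999)),(14.531,-60.262,(.45975,.1755,.0519),(.325,-.031,-.945))]
def wr(q,j2,j3):
    L1,h,L2,L3,Dt=q; a,b=np.radians(j2),np.radians(j3-j2)
    # L3 offset at elbow moving with forearm
    return np.array([L1*np.sin(a)+L2*np.cos(b)-L3*np.sin(b),h+L1*np.cos(a)+L2*np.sin(b)+L3*np.cos(b)])
def res(q):
    o=[]
    for j2,j3,t,z in D:
        w=np.array(t)-q[4]*np.array(z); o+=list(wr(q,j2,j3)-[np.hypot(w[0],w[1]),w[2]])
    o+=list(1e-2*(np.array(q)-[.42,.4,.4,0,.25]))
    return o
S=least_squares(res,[.42,.4,.4,0,.25]);q=S.x
if __name__=="__main__": print(q,np.round(S.fun,4))
def ik(p,tilt=0,yaw=0):
    a=np.radians(tilt);z=np.array([np.sin(a)*np.cos(np.radians(yaw)),np.sin(a)*np.sin(np.radians(yaw)),-np.cos(a)]);w=np.array(p)-q[4]*z
    s=least_squares(lambda x:wr(q,*x)-[np.hypot(w[0],w[1]),w[2]],[15,-40]).x
    return np.round([s[0],s[1],s[0]-s[1]-90+tilt],1)
if __name__=="__main__":
    for x in(.48,.45,.43,.41):
        for z in(.12,.06,.02):
            print(x,z,[list(ik((x,.15,z),t)) for t in(0,-10,-20)])
E
python3 ik.py
```

```text
[0.70272371 0.40811856 0.39244977 0.02382732 0.71549021] [ 0.0124 -0.0013 -0.01    0.0091 -0.0104  0.0043  0.0011 -0.0121  0.0028
  0.0001 -0.0001  0.0002  0.0047]
0.48 0.12 [[np.float64(16.3), np.float64(-26.1), np.float64(-47.6)], [np.float64(25.0), np.float64(-12.6), np.float64(-62.4)], [np.float64(34.5), np.float64(1.4), np.float64(-76.9)]]
0.48 0.06 [[np.float64(20.0), np.float64(-31.6), np.float64(-38.4)], [np.float64(28.1), np.float64(-17.5), np.float64(-54.4)], [np.float64(37.2), np.float64(-3.0), np.float64(-69.8)]]
0.48 0.02 [[np.float64(23.0), np.float64(-34.9), np.float64(-32.1)], [np.float64(30.5), np.float64(-20.4), np.float64(-49.2)], [np.float64(39.3), np.float64(-5.5), np.float64(-65.2)]]
0.45 0.12 [[np.float64(14.3), np.float64(-29.3), np.float64(-46.4)], [np.float64(23.0), np.float64(-16.3), np.float64(-60.7)], [np.float64(32.5), np.float64(-3.0), np.float64(-74.5)]]
0.45 0.06 [[np.float64(18.3), np.float64(-34.9), np.float64(-36.8)], [np.float64(26.3), np.float64(-21.3), np.float64(-52.4)], [np.float64(35.3), np.float64(-7.4), np.float64(-67.2)]]
0.45 0.02 [[np.fl
[... 575 characters left out ...]
64(-40.6), np.float64(-29.0)], [np.float64(27.7), np.float64(-26.8), np.float64(-45.5)], [np.float64(36.4), np.float64(-12.8), np.float64(-60.8)]]
0.41 0.12 [[np.float64(11.7), np.float64(-33.3), np.float64(-45.0)], [np.float64(20.4), np.float64(-21.1), np.float64(-58.5)], [np.float64(29.8), np.float64(-8.6), np.float64(-71.5)]]
0.41 0.06 [[np.float64(15.9), np.float64(-39.2), np.float64(-34.9)], [np.float64(23.9), np.float64(-26.2), np.float64(-49.9)], [np.float64(32.9), np.float64(-13.1), np.float64(-64.0)]]
0.41 0.02 [[np.float64(19.3), np.float64(-42.9), np.float64(-27.8)], [np.float64(26.6), np.float64(-29.3), np.float64(-44.1)], [np.float64(35.3), np.float64(-15.6), np.float64(-59.1)]]
```

Upright pressing stays within the joint ranges. The left crate settled flat with its pose slightly changed, so I'll re-measure it from the crops just taken (top rim front corners (177,163) and (295,162); scene lip (223,313) and (344,276), front rim (322,445) and (448,407)).

Run:
```python
from h import *
import pickle
d=pickle.load(open("d0.pkl","rb"));t,s=d["top"],d["scene"]
T=lambda u,v:(u/3+170,v/3+120)
S=lambda u,v:(u/4+290,v/4+90)
a=onz(t,*T(177,163),.056);b=onz(t,*T(295,162),.056)
print(a,b)
fr=onz(s,*S(322,445),.056);fl=onz(s,*S(448,407),.056);lr=onz(s,*S(223,313),.066);ll=onz(s,*S(344,276),.066)
print(fr,fl,lr,ll)
f=(fr+fl)/2;l=(lr+ll)/2;print(f,l,np.degrees(np.arctan2((f-l)[1],(f-l)[0])),np.linalg.norm((f-l)[:2]))
st=sense()
F=(a+b)/2;print("yaw top",np.degrees(np.arctan2(-(a-b)[0],(a-b)[1])))
```

```text
[0.63270009 0.22646232 0.056     ] [0.63029532 0.1058742  0.056     ]
[0.62500945 0.10916006 0.056     ] [0.62981622 0.22645216 0.056     ] [0.45805868 0.10716439 0.066     ] [0.45767603 0.2290211  0.066     ]
[0.62741284 0.16780611 0.056     ] [0.45786736 0.16809274 0.066     ] -0.09686396853455394 0.16954572230072826
yaw top -1.1424406192526215
```

Run:
```python
from h import *
s=sense();print(s["tcp_pos"]);print(delta(s["tcp_pos"],s["ee_rot"],[.4695,.167,.075],-.5))
```

```text
[0.46082041 0.18041896 0.1214946 ]
[0.0085 0.0115 0.047  0.0539 0.0144 0.0796]
```

>>> jog_arm:
  moves:
    - [1,0.004,0.003,0.01,0,0,0.02]
    - [1,0.008,0.003,0.02,0,0,0.04]
    - [1,0.008,0.003,0.02,0,0,0.07]
    - [1,0.008,0.003,0.02,0,0,0.07]
    - [1,0.008,0.003,0.02,0,0,0.07]
    - [1,0.008,0.003,0.02,0,0,0.07]
    - [1,0.008,0.003,0.02,0,0,0.07]
    - [1,0.008,0.003,0.02,0,0,0.07]
    - [1,0.008,0.003,0.02,0,0,0.07]
    - [1,0.008,0.003,0.02,0,0,0.07]

```text
time_s: 5.4
tcp_pos: [0.4677, 0.1746, 0.1014]
ee_rot: [[1.0, 0.002, -0.013], [0.001, -0.998, -0.059], [-0.013, 0.059, -0.998]]
wrist_force: [-1.0, -0.2, -0.3]
gripper_width: 0.01
```

Run:
```python
from h import *
s=sense();print(s["tcp_pos"],s["joints"]);print(delta(s["tcp_pos"],s["ee_rot"],[.4695,.167,.057],-.5))
```

```text
[0.46769102 0.17457044 0.10137833] [ 40.4718314   18.27144596 -26.16164776   2.79261301 -48.34405249
  47.71730911]
[0.0024 0.005  0.0447 0.0588 0.0126 0.0104]
```

>>> jog_arm:
  moves:
    - [1,0.001,0.002,0.01,0.03,0.006,0.005]
    - [1,0.002,0.005,0.02,0.059,0.013,0.01]
    - [1,0.002,0.005,0.03,0.059,0.013,0.01]
    - [1,0.002,0.005,0.038,0.059,0.013,0.01]
    - [1,0.002,0.005,0.04,0.059,0.013,0.01]
    - [1,0.002,0.005,0.04,0.059,0.013,0.01]
    - [1,0.002,0.005,0.04,0.059,0.013,0.01]
    - [1,0.002,0.005,0.04,0.059,0.013,0.01]
    - [1,0.002,0.005,0.04,0.059,0.013,0.01]
    - [1,0.002,0.005,0.04,0.059,0.013,0.01]

```text
time_s: 6.23
tcp_pos: [0.4694, 0.1675, 0.062]
ee_rot: [[1.0, -0.008, 0.001], [-0.008, -1.0, 0.0], [0.001, -0.001, -1.0]]
wrist_force: [0.5, 0.0, -0.8]
gripper_width: 0.009
```

Run:
```python
from h import *
s=sense();print(s["tcp_pos"],s["joints"],s["ee_rot"],s["wrist_force"])
c=cam("scene");save(c,"scene5",(290,90,460,220),4)
```

```text
[0.46938796 0.1674858  0.06201226] [ 3.83459767e+01  2.05417752e+01 -2.90415502e+01  1.63897225e-02
 -4.03573156e+01  5.11764136e+01] [[ 9.99966621e-01 -8.11765553e-03  9.27458102e-04]
 [-8.11811939e-03 -9.99966924e-01  4.97485863e-04]
 [ 9.23389006e-04 -5.04998474e-04 -9.99999446e-01]] [ 0.47304744  0.03331414 -0.7785471 ]
```

View pics/scene5.png

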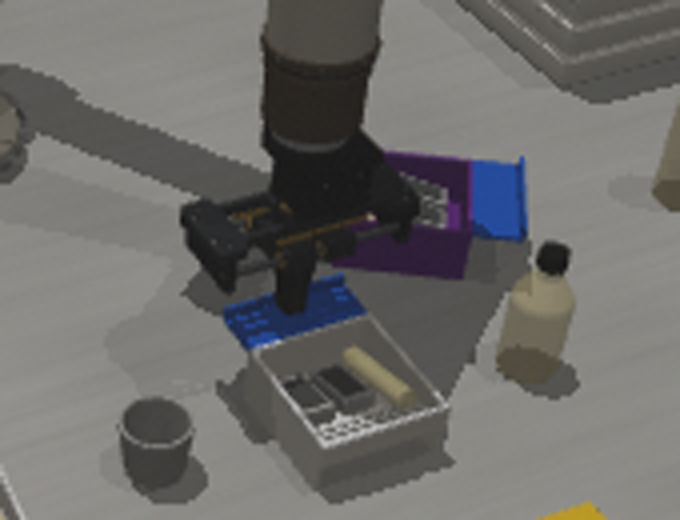

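>>> jog_arm:
  moves:
    - [1,0,0,0.005,0,0,0]
    - [1,-0.003,0,0.007,0,0,0]
    - [1,-0.007,0,0.0095,0,0,0]
    - [1,-0.0105,0,0.012,0,0,0]
    - [1,-0.014,0,0.0145,0,0,0]
    - [1,-0.018,0,0.0175,0,0,0]
    - [1,-0.021,0,0.02,0,0,0]
    - [1,-0.024,0,0.0235,0,0,0]
    - [1,-0.0265,0,0.027,0,0,0]
    - [1,-0.029,0,0.031,0,0,0]

```text
time_s: 7.12
tcp_pos: [0.4395, 0.1671, 0.0302]
ee_rot: [[1.0, -0.008, -0.001], [-0.008, -1.0, -0.001], [-0.001, 0.001, -1.0]]
wrist_force: [-2.4, 0.3, 1.7]
gripper_width: 0.003
```

Run:
```python
from h import *
s=sense();print(s["tcp_pos"],s["joints"],s["wrist_force"])
c=cam("scene");save(c,"scene6",(290,90,460,220),4)
```

```text
[0.43946539 0.16713069 0.03015523] [ 4.06915171e+01  2.14586707e+01 -3.45505220e+01  5.69628262e-04
 -3.40444674e+01  4.88231044e+01] [-2.37637554  0.34888763  1.72741922]
```

View pics/scene6.png

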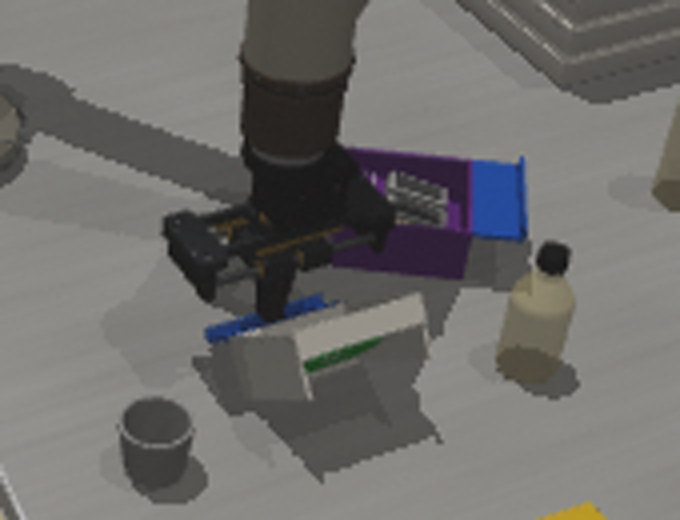

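A green patch shows under the left crate at crop px (345,353), so the left crate looks stamped. I'll tip a little further and hold.

>>> jog_arm:
  moves:
    - [1,-0.001,0,0.002,0,0,0]
    - [1,-0.002,0,0.004,0,0,0]
    - [1,-0.003,0,0.006,0,0,0]
    - [1,-0.0035,0,0.007,0,0,0]
    - [1,-0.0035,0,0.007,0,0,0]
    - [1,-0.0035,0,0.007,0,0,0]
    - [1,-0.0035,0,0.007,0,0,0]
    - [1,-0.0035,0,0.007,0,0,0]
    - [1,-0.0035,0,0.007,0,0,0]
    - [1,-0.0035,0,0.007,0,0,0]

```text
time_s: 8.0
tcp_pos: [0.4368, 0.1674, 0.0238]
ee_rot: [[1.0, -0.008, 0.0], [-0.008, -1.0, -0.0], [0.0, 0.0, -1.0]]
wrist_force: [-1.6, -1.9, 5.3]
gripper_width: 0.007
```

Run:
```python
from h import *
s=sense();print(s["tcp_pos"],s["joints"],s["wrist_force"])
c=cam("scene");save(c,"scene7",(290,90,460,220),4)
for hx in(.495,):
 for th in(30,35,40,45,50):
  f=np.array([hx+.13*np.cos(np.radians(th)),.168,.13*np.sin(np.radians(th))])
  print(th,[np.round((proj(c,f+np.array([0,k,0]))-[290,90])*4) for k in(-.06,.06)])
print([np.round((proj(c,[hx,.168+k,0])-[290,90])*4) for k in(-.06,.06)])
```

```text
[0.4368364  0.16737754 0.02380762] [ 4.09524131e+01  2.19147911e+01 -3.52636382e+01  3.58820683e-02
 -3.28064453e+01  4.85363629e+01] [-1.60799717 -1.92200017  5.30612059]
30 [array([311., 424.]), array([436., 382.])]
35 [array([308., 410.]), array([434., 369.])]
40 [array([305., 397.]), array([431., 355.])]
45 [array([301., 383.]), array([428., 342.])]
50 [array([297., 370.]), array([423., 329.])]
[array([239., 395.]), array([356., 357.])]
```

View pics/scene7.png

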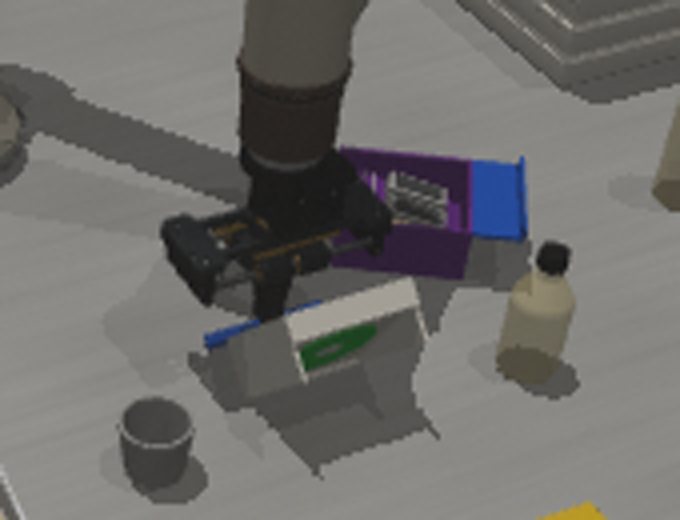

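The crate is at ~45° (front corners at (304,382) and (424,336) match the 45° projection), and the green disc with its white middle shows at (340,347). So the left crate is the stamped one. Letting it down along the same arc.

>>> jog_arm:
  moves:
    - [1,0.0035,0,-0.007,0,0,0]
    - [1,0.008,0,-0.013,0,0,0]
    - [1,0.0115,0,-0.017,0,0,0]
    - [1,0.015,0,-0.0205,0,0,0]
    - [1,0.0185,0,-0.0235,0,0,0]
    - [1,0.022,0,-0.026,0,0,0]
    - [1,0.0255,0,-0.029,0,0,0]
    - [1,0.029,0,-0.031,0,0,0]
    - [1,0.0325,0,-0.0335,0,0,0]
    - [1,0.0325,0,-0.0355,0,0,0]

```text
time_s: 8.88
tcp_pos: [0.4694, 0.167, 0.059]
ee_rot: [[1.0, -0.009, -0.001], [-0.009, -1.0, -0.0], [-0.001, 0.0, -1.0]]
wrist_force: [-0.1, -0.1, -0.5]
gripper_width: 0.008
```

>>> jog_arm:
  moves:
    - [1,0,0,-0.01,0,0,0]
    - [1,0,0,-0.025,0,0,0]
    - [1,0,0,-0.05,0,0,0]
    - [1,0,0,-0.08,0,0,0]
    - [1,0,0,-0.1,0,0,0]
    - [1,0,0.03,-0.1,0,0,0]
    - [1,0,0.06,-0.1,0,0,0]
    - [1,0,0.1,-0.1,0,0,0]
    - [1,0,0.135,-0.1,0,0,0]
    - [1,0,0.17,-0.1,0,0,0]

```text
time_s: 9.72
tcp_pos: [0.4663, -0.0044, 0.1587]
ee_rot: [[1.0, -0.008, -0.002], [-0.008, -1.0, -0.0], [-0.002, 0.0, -1.0]]
wrist_force: [-0.0, -0.9, 0.6]
gripper_width: 0.006
```

Run:
```python
from h import *
s=sense();print(s["tcp_pos"],s["joints"],s["wrist_force"])
print(delta(s["tcp_pos"],s["ee_rot"],[.483,-.190,.09],-3.5))
c=cam("top");save(c,"top8",(170,120,430,240),3)
c=cam("scene");save(c,"scene8",(230,90,450,260),3.5)
```

```text
[ 0.46630231 -0.00439687  0.15865587] [ 1.94807288e+01  1.02012439e+01 -2.63798115e+01 -3.43517946e-02
 -5.35236021e+01  7.00822419e+01] [-0.01915193 -0.89364523  0.6236005 ]
[0.0183 0.1855 0.0687 0.0002 0.0019 0.0531]
```

View pics/top8.png

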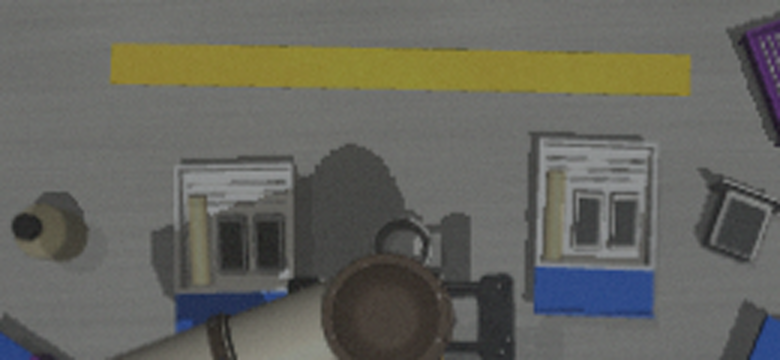

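View pics/scene8.png

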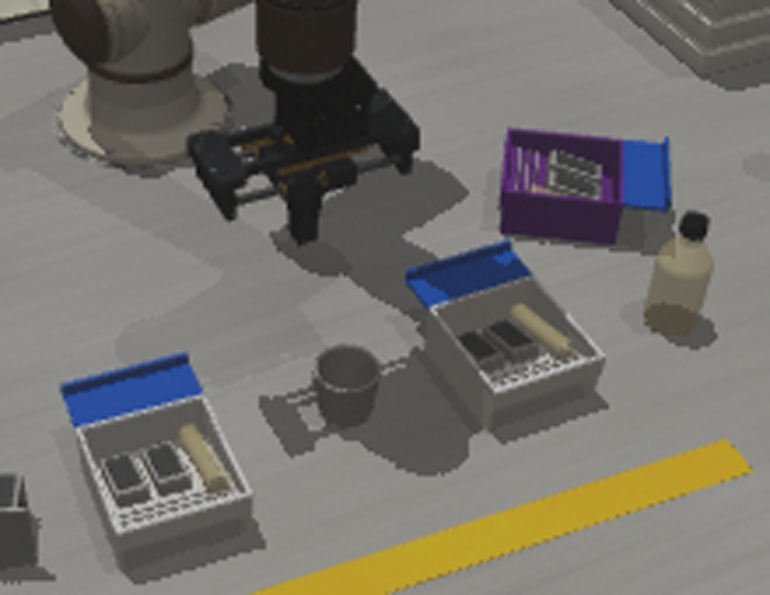

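The left crate is flat again at top crop (235,230). Now over to the right crate's ledge.

>>> jog_arm:
  moves:
    - [1,0.004,0.035,0,0,0,0.01]
    - [1,0.008,0.07,0,0,0,0.02]
    - [1,0.012,0.105,0,0,0,0.03]
    - [1,0.018,0.14,0.01,0,0,0.05]
    - [1,0.018,0.17,0.03,0,0,0.053]
    - [1,0.018,0.185,0.05,0,0,0.053]
    - [1,0.018,0.185,0.07,0,0,0.053]
    - [1,0.018,0.185,0.08,0,0,0.053]
    - [1,0.018,0.185,0.08,0,0,0.053]
    - [1,0.018,0.185,0.08,0,0,0.053]

```text
time_s: 10.65
tcp_pos: [0.4842, -0.1873, 0.079]
ee_rot: [[0.998, -0.06, -0.001], [-0.06, -0.998, -0.0], [-0.001, 0.0, -1.0]]
wrist_force: [0.4, -0.3, 0.9]
gripper_width: 0.009
```

Run:
```python
from h import *
s=sense();print(s["tcp_pos"],s["joints"],s["wrist_force"])
print(delta(s["tcp_pos"],s["ee_rot"],[.4832,-.1904,.057],-3.5))
c=cam("scene");save(c,"scene9",(200,130,370,260),4)
```

```text
[ 0.48420466 -0.18731119  0.07896425] [-3.21532063e+00  2.08394212e+01 -2.51081022e+01  1.55856155e-02
 -4.41143059e+01  8.97624074e+01] [ 0.3777476  -0.34506742  0.86116078]
[-0.0008  0.0031  0.022   0.0002  0.0011  0.001 ]
```

View pics/scene9.png

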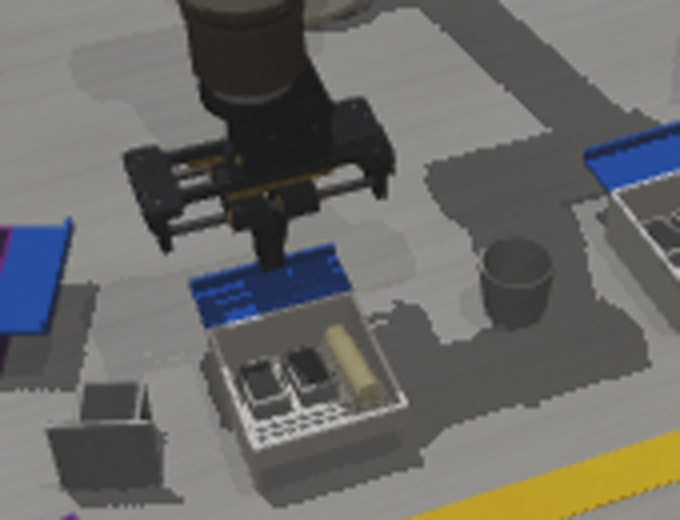

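>>> jog_arm:
  moves:
    - [1,0,0.003,0.012,0,0,0]
    - [1,0,0.003,0.021,0,0,0]
    - [1,-0.003,0.003,0.024,0,0,0]
    - [1,-0.007,0.003,0.0265,0,0,0]
    - [1,-0.0105,0.003,0.029,0,0,0]
    - [1,-0.014,0.003,0.0315,0,0,0]
    - [1,-0.018,0.003,0.0345,0,0,0]
    - [1,-0.021,0.003,0.037,0,0,0]
    - [1,-0.024,0.003,0.0405,0,0,0]
    - [1,-0.0265,0.003,0.044,0,0,0]

```text
time_s: 11.53
tcp_pos: [0.4566, -0.1893, 0.0346]
ee_rot: [[0.998, -0.062, -0.001], [-0.062, -0.998, 0.0], [-0.001, -0.0, -1.0]]
wrist_force: [-1.8, 0.9, 1.4]
gripper_width: 0.004
```

>>> jog_arm:
  moves:
    - [1,-0.0025,0,0.004,0,0,0]
    - [1,-0.0045,0,0.0075,0,0,0]
    - [1,-0.006,0,0.0105,0,0,0]
    - [1,-0.006,0,0.011,0,0,0]
    - [1,-0.006,0,0.011,0,0,0]
    - [1,-0.006,0,0.011,0,0,0]
    - [1,-0.006,0,0.011,0,0,0]
    - [1,-0.006,0,0.011,0,0,0]
    - [1,-0.006,0,0.011,0,0,0]
    - [1,-0.006,0,0.011,0,0,0]

```text
time_s: 12.37
tcp_pos: [0.4518, -0.189, 0.0243]
ee_rot: [[0.998, -0.061, 0.001], [-0.061, -0.998, -0.0], [0.001, 0.0, -1.0]]
wrist_force: [-1.3, -0.3, 0.9]
gripper_width: 0.006
```

Run:
```python
from h import *
s=sense();print(s["tcp_pos"],s["joints"],s["wrist_force"])
c=cam("scene");save(c,"scene10",(200,130,370,260),4)
o=np.array([.579,-.1963,0]);a=np.array([.998,-.061,0]);h=o-.065*a;l=np.array([.061,.998,0])
for th in(35,40,45,50):
  f=h+.13*(a*np.cos(np.radians(th))+np.array([0,0,1])*np.sin(np.radians(th)))
  print(th,[np.round((proj(c,f+l*k)-[200,130])*4) for k in(-.06,.06)])
```

```text
[ 0.45179263 -0.18897845  0.02427703] [-3.65194028e+00  2.34291588e+01 -3.22099889e+01  5.85907879e-03
 -3.43195597e+01  9.01309408e+01] [-1.2899953  -0.26472903  0.85412142]
35 [array([242., 408.]), array([397., 364.])]
40 [array([238., 393.]), array([394., 350.])]
45 [array([234., 378.]), array([390., 335.])]
50 [array([230., 363.]), array([386., 320.])]
```

View pics/scene10.png

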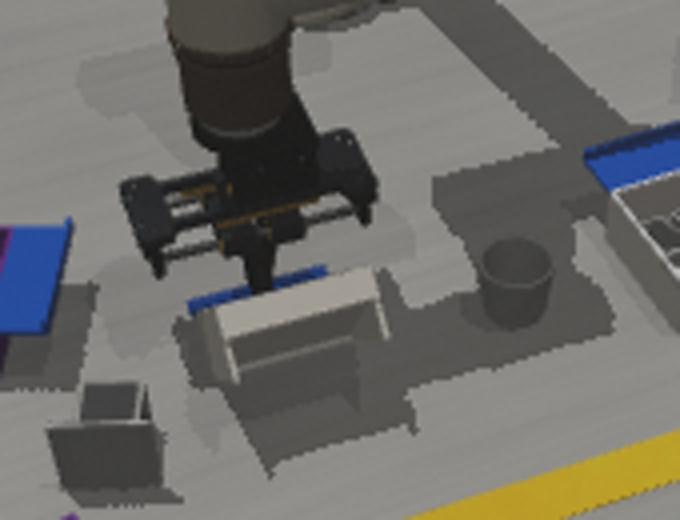

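The right crate is at ~45° (front corners (237,381) and (388,336)) and has no green underneath, which confirms that the left crate is the stamped one. Letting it down.

>>> jog_arm:
  moves:
    - [1,0.0035,0,-0.007,0,0,0]
    - [1,0.008,0,-0.013,0,0,0]
    - [1,0.0115,0,-0.017,0,0,0]
    - [1,0.015,0,-0.0205,0,0,0]
    - [1,0.0185,0,-0.0235,0,0,0]
    - [1,0.022,0,-0.026,0,0,0]
    - [1,0.0255,0,-0.029,0,0,0]
    - [1,0.029,0,-0.031,0,0,0]
    - [1,0.0325,0,-0.0335,0,0,0]
    - [1,0.0325,0,-0.0355,0,0,0]

```text
time_s: 13.25
tcp_pos: [0.4843, -0.1909, 0.0595]
ee_rot: [[0.998, -0.061, -0.001], [-0.061, -0.998, 0.0], [-0.001, -0.0, -1.0]]
wrist_force: [-0.4, 0.6, -0.6]
gripper_width: 0.002
```

>>> jog_arm:
  moves:
    - [1,0,0,-0.01,0,0,0]
    - [1,0,0,-0.025,0,0,0]
    - [1,0,0,-0.05,0,0,0]
    - [1,0,0,-0.08,0,0,0]
    - [1,0,0,-0.1,0,0,0]
    - [1,-0.03,-0.02,-0.1,0,0,0]
    - [1,-0.06,-0.05,-0.1,0,0,0]
    - [1,-0.08,-0.09,-0.1,0,0,0]
    - [1,-0.08,-0.13,-0.1,0,0,0]
    - [1,-0.08,-0.17,-0.1,0,0,0]

```text
time_s: 14.08
tcp_pos: [0.4122, -0.0158, 0.1603]
ee_rot: [[0.998, -0.063, -0.0], [-0.063, -0.998, 0.0], [-0.0, -0.0, -1.0]]
wrist_force: [1.5, 0.0, 0.2]
gripper_width: 0.004
```

Run:
```python
from h import *
import pickle
s=sense();print(s["tcp_pos"],s["joints"],s["wrist_force"])
t=cam("top");save(t,"top11",(170,120,430,240),3)
c=cam("scene");save(c,"scene11",(230,140,450,290),3.5)
pickle.dump({"top":t,"scene":c},open("d1.pkl","wb"))
```

```text
[ 0.41221987 -0.01576015  0.16028247] [ 2.05974789e+01  4.64786278e+00 -3.28705658e+01 -6.64155699e-03
 -5.24802620e+01  6.57922191e+01] [1.54768585 0.02224483 0.16142584]
```

View pics/top11.png

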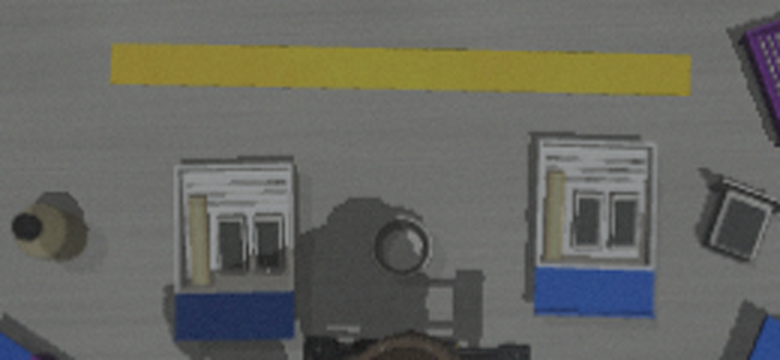

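View pics/scene11.png

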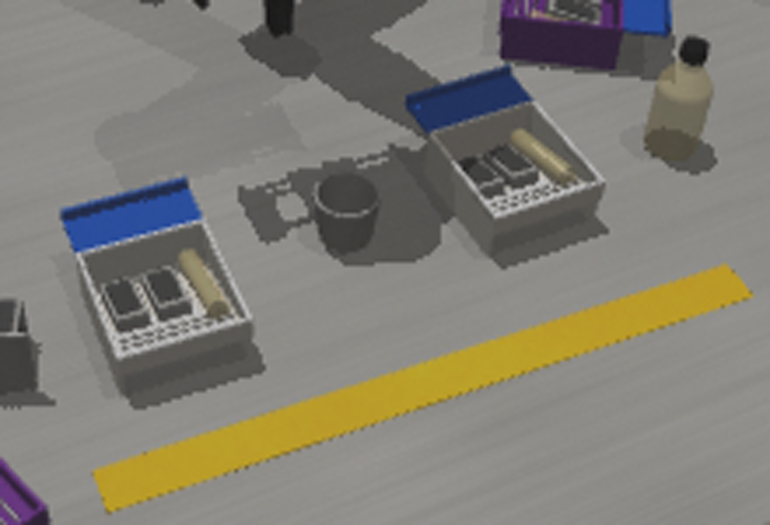

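Both crates are flat again. Right crate unchanged; left crate at top crop rim (176,166)/(295,164) and lip (176,338)/(295,338). I'll push on the lip with the fingers spread, as a stable two-point contact.

Run:
```python
from h import *
import pickle
d=pickle.load(open("d1.pkl","rb"));t=d["top"];c=d["scene"]
T=lambda u,v:(u/3+170,v/3+120)
S=lambda u,v:(u/3.5+230,v/3.5+140)
P=[onz(t,*T(176,166),.056),onz(t,*T(295,164),.056),onz(t,*T(176,338),.066),onz(t,*T(295,338),.066)]
Q=[onz(c,*S(604,183),.056),onz(c,*S(498,216),.056)]
print(np.round(P,4),np.round(Q,4))
f=(P[0]+P[1])/2;l=(P[2]+P[3])/2;v=f-l;print(f,l,np.degrees(np.arctan2(v[1],v[0])),np.hypot(v[0],v[1]))
s=sense();print(s["tcp_pos"]);
print(delta(s["tcp_pos"],s["ee_rot"],[.425,.167,.08],-2.7),delta(s["tcp_pos"],s["ee_rot"],[.425,.167,.04],-2.7))
from ik import ik
print(ik((.42,.167,.04)))
```

```text
[[0.6297 0.2275 0.056 ]
 [0.6283 0.1059 0.056 ]
 [0.4552 0.2273 0.066 ]
 [0.4525 0.1078 0.066 ]] [[0.6327 0.2267 0.056 ]
 [0.6292 0.1133 0.056 ]]
[0.62895457 0.16671049 0.056     ] [0.45388755 0.16755357 0.066     ] -0.27592234698236495 0.17506905480447535
[ 0.41456396 -0.01219939  0.16064002]
[ 0.0008 -0.1794  0.0808 -0.0009 -0.002  -0.006 ] [ 0.0007 -0.1794  0.1208 -0.0009 -0.002  -0.006 ]
[ 18.5 -39.3 -32.2]
```

>>> jog_arm:
  moves:
    - [-0.5,-0.005,-0.04,0,0,0,0]
    - [-0.5,-0.005,-0.08,0,0,0,0]
    - [-0.5,-0.005,-0.12,0,0,0,0]
    - [-0.5,-0.002,-0.16,0,0,0,0]
    - [-0.5,-0.002,-0.179,0.02,0,0,0]
    - [-0.5,-0.002,-0.179,0.05,0,0,0]
    - [-0.5,-0.002,-0.179,0.08,0,0,0]
    - [-0.5,-0.002,-0.179,0.1,0,0,0]
    - [-0.5,-0.002,-0.179,0.118,0,0,0]
    - [-0.5,-0.002,-0.179,0.118,0,0,0]

```text
time_s: 15.02
tcp_pos: [0.4211, 0.1598, 0.0386]
ee_rot: [[0.998, -0.063, -0.007], [-0.063, -0.998, -0.006], [-0.007, 0.006, -1.0]]
wrist_force: [0.6, -0.9, 0.4]
gripper_width: 0.676
```

Run:
```python
from h import *
s=sense();print(s["tcp_pos"],s["joints"],s["gripper_width"],s["wrist_force"])
c=cam("scene");save(c,"scene12",(290,90,460,220),4)
```

```text
[0.42107061 0.15982582 0.03863775] [ 41.54622056  19.28652588 -36.45757095  -0.0500879  -34.77106413
  44.88631864] 0.6757900022390257 [ 0.60151716 -0.91169704  0.4236697 ]
```

View pics/scene12.png

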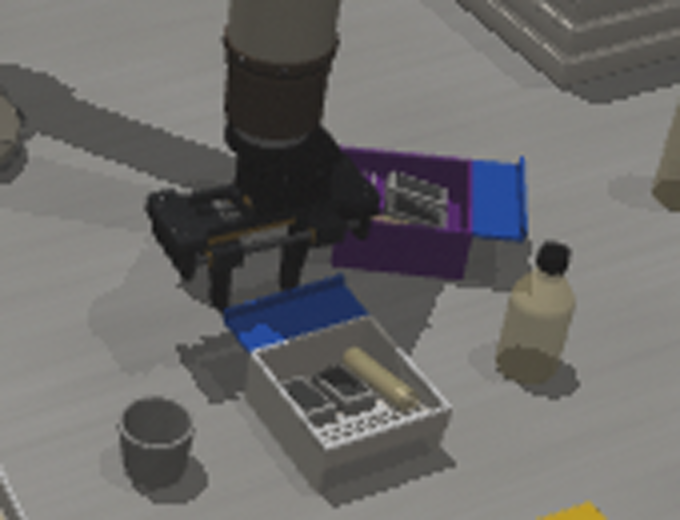

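>>> jog_arm:
  moves:
    - [-0.5,0.0,-0.004,0,0,0,-0.016]
    - [-0.5,0.008,-0.005,0,0,0,-0.016]
    - [-0.5,0.016,-0.005,0,0,0,-0.016]
    - [-0.5,0.023,-0.005,0,0,0,-0.016]
    - [-0.5,0.031,-0.005,0,0,0,-0.016]
    - [-0.5,0.04,-0.005,0,0,0,-0.016]
    - [-0.5,0.049,-0.005,0,0,0,-0.016]
    - [-0.5,0.058,-0.005,0,0,0,-0.016]
    - [-0.5,0.066,-0.005,0,0,0,-0.016]
    - [-0.5,0.07,-0.005,0,0,0,-0.016]

```text
time_s: 15.9
tcp_pos: [0.4951, 0.163, 0.0415]
ee_rot: [[0.999, -0.046, 0.001], [-0.046, -0.999, 0.0], [0.001, -0.0, -1.0]]
wrist_force: [-1.8, 0.3, 0.7]
gripper_width: 0.75
```

Run:
```python
from h import *
import pickle
s=sense();print(s["tcp_pos"],s["gripper_width"],s["wrist_force"])
t=cam("top");save(t,"top13",(170,120,300,240),5)
c=cam("scene");save(c,"scene13",(300,120,460,240),5)
pickle.dump({"top":t,"scene":c},open("d2.pkl","wb"))
```

```text
[0.49512285 0.16301201 0.04149982] 0.7500339086904728 [-1.7797634   0.33203345  0.66307036]
```

View pics/top13.png

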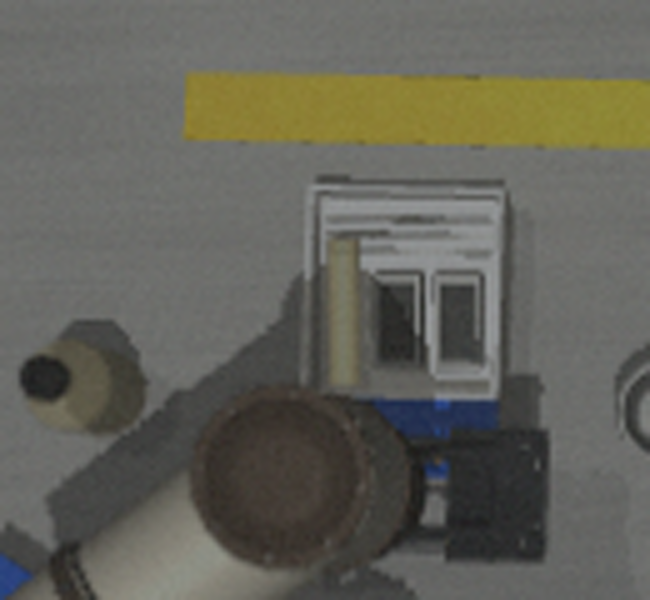

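View pics/scene13.png

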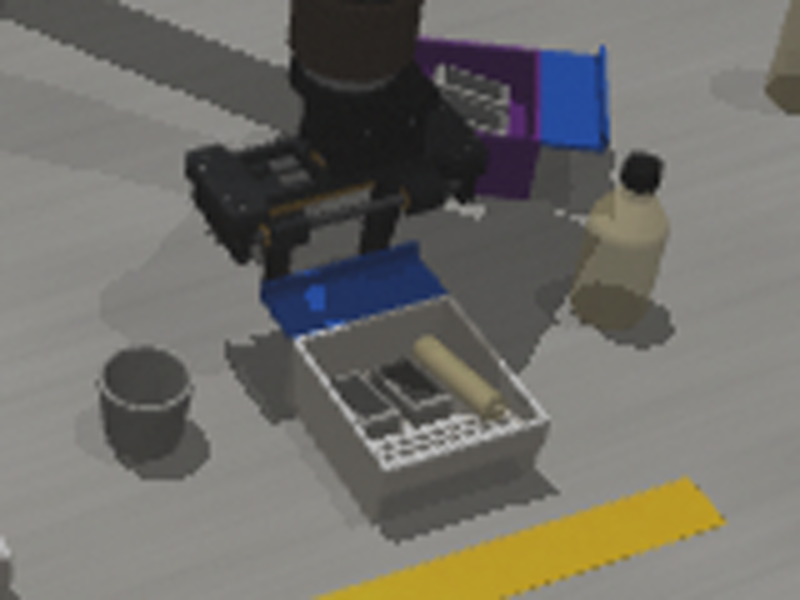

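The crate is moving square to the line. Measuring its front rim at top (308,186)/(506,184) and scene (386,468)/(548,422).

Run:
```python
from h import *
import pickle
d=pickle.load(open("d2.pkl","rb"));t=d["top"];c=d["scene"]
T=lambda u,v:(u/5+170,v/5+120);S=lambda u,v:(u/5+300,v/5+120)
print(onz(t,*T(308,186),.056),onz(t,*T(506,184),.056));print(onz(c,*S(548,422),.056),onz(c,*S(386,468),.056))
```

```text
[0.6853443  0.21805254 0.056     ] [0.68292674 0.09629474 0.056     ]
[0.68917337 0.21587301 0.056     ] [0.6807926  0.10049823 0.056     ]
```

>>> jog_arm:
  moves:
    - [-0.5,0.007,0,0,0,0,0]
    - [-0.5,0.015,0,0,0,0,0]
    - [-0.5,0.023,0,0,0,0,0]
    - [-0.5,0.031,0,0,0,0,0]
    - [-0.5,0.038,0,0,0,0,0]
    - [-0.5,0.045,0,0,0,0,0]
    - [-0.5,0.05,0,0,0,0,0]
    - [-0.5,0.054,0,0,0,0,0]
    - [-0.5,0.057,0,0,0,0,0]
    - [-0.5,0.057,0,0,0,0,0]

```text
time_s: 16.83
tcp_pos: [0.5515, 0.1606, 0.0417]
ee_rot: [[0.999, -0.046, 0.001], [-0.046, -0.999, 0.0], [0.001, -0.0, -1.0]]
wrist_force: [0.2, 0.5, -0.2]
gripper_width: 0.748
```

>>> jog_arm:
  moves:
    - [-0.5,-0.005,0,0,0,0,0]
    - [-0.5,-0.015,0,0,0,0,0]
    - [-0.5,-0.03,0,0,0,0,0]
    - [-0.5,-0.05,0,0,0,0,0]
    - [-0.5,-0.07,0,-0.02,0,0,0]
    - [-0.5,-0.09,0,-0.05,0,0,0]
    - [-0.5,-0.1,0,-0.08,0,0,0]
    - [-0.5,-0.1,0,-0.11,0,0,0]
    - [-0.5,-0.1,0,-0.11,0,0,0]
    - [-0.5,-0.1,0,-0.11,0,0,0]

```text
time_s: 17.67
tcp_pos: [0.4507, 0.1658, 0.1537]
ee_rot: [[0.999, -0.044, 0.004], [-0.045, -0.999, 0.004], [0.004, -0.004, -1.0]]
wrist_force: [0.7, 0.4, -0.7]
gripper_width: 0.747
```

Run:
```python
from h import *
import pickle
s=sense();print(s["tcp_pos"],s["gripper_width"],s["wrist_force"])
t=cam("top");save(t,"top14",(170,120,430,240),3)
c=cam("scene");save(c,"scene14",(230,110,450,280),3.5)
pickle.dump({"top":t,"scene":c},open("d3.pkl","wb"))
```

```text
[0.45070502 0.16580525 0.15371977] 0.7466310959218675 [ 0.66819147  0.43573773 -0.73569004]
```

View pics/top14.png

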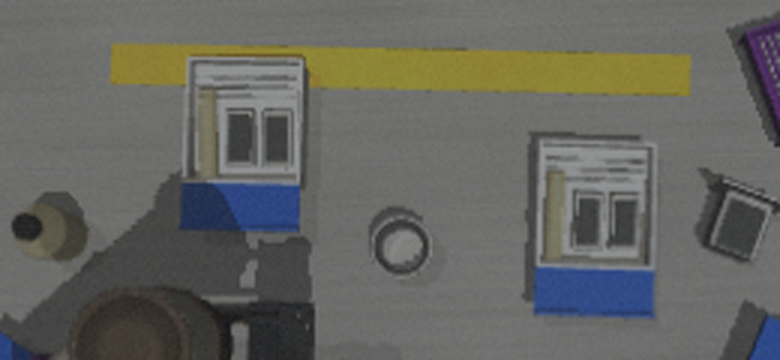

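View pics/scene14.png

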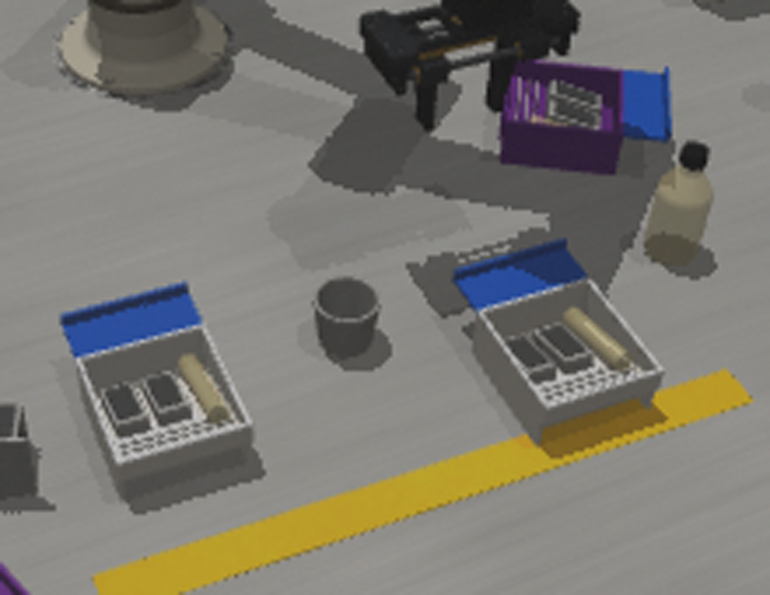

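Run:
```python
from h import *
import pickle
d=pickle.load(open("d3.pkl","rb"));t=d["top"];c=d["scene"]
T=lambda u,v:(u/3+170,v/3+120);S=lambda u,v:(u/3.5+230,v/3.5+110)
P=[onz(t,*T(187,58),.056),onz(t,*T(305,59),.056),onz(t,*T(180,230),.066),onz(t,*T(299,230),.066)]
print(np.round(P,4))
Q=[onz(c,*S(661,374),.056),onz(c,*S(546,409),.056),onz(c,*S(539,441),0)]
print(np.round(Q,4))
n=np.array([.749-.720,.309+.308]);n=np.array([n[1],-n[0]])/np.linalg.norm(n)
for A,B in((P[0],P[1]),(Q[0],Q[1])): print("line x of front",((A+B)[:2]/2-[.7345,0])@n)
print("yaw",np.degrees(np.arctan2(P[0][1]+P[1][1]-P[2][1]-P[3][1],P[0][0]+P[1][0]-P[2][0]-P[3][0])))
```

```text
[[0.7409 0.2155 0.056 ]
 [0.736  0.0941 0.056 ]
 [0.5634 0.2219 0.066 ]
 [0.5603 0.1018 0.066 ]]
[[0.7464 0.2111 0.056 ]
 [0.7391 0.0962 0.056 ]
 [0.7302 0.1031 0.    ]]
line x of front -0.0033186197982794084
line x of front 0.001055902271028773
yaw -2.303041393244153
```

The front edge is within about 3 mm of the tape's middle line, crate yaw is -2.3° against the line's -2.7°, and the arm is clear. Handing in.

Run:
```python
from station import *
print(finish_job())
```

```text
the job is handed in; nothing more can be done
None
```

I tipped both crates in order, found the green stamp under the left one, pushed that crate onto the dispatch line and handed the job in at about 18 s. No verdict was reported.

- **Left crate:** tipped to about 45°, where the green disc with its white middle showed. It was then let back down flat. My first try, with the tool leaning back, ran joints 3 and 5 close to their limits. The crate dropped back after about 20° and shifted roughly 15 mm and 5°. I repeated it with the tool upright and it worked.
- **Right crate:** tipped to about 45° with no green underneath, then let back down flat in its original place.
- **Push:** I pushed the left crate by its lip with the fingers spread.

Last checks:

| Check | Result |
|---|---|
| Front edge from tape middle | about -3 mm (top view), +1 mm (scene view); limit 26 mm |
| Squareness | crate yaw -2.3°, line -2.7° |
| Right crate, bottle, cup, feeder | no visible movement in the pictures |
| Arm | about 15 cm above the bench, clear of everything |

The two camera views differed by 3–6 mm on most corners.

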